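# Tip a sample of piston pins out of their pan

## Robot

A 6-joint arm with a two-finger parallel gripper is mounted at the origin on the work surface. World frame = base frame: x ahead of the robot, y to its left, z up, the work surface at z = 0. Lengths are in m, angles in rad, forces in N, time in s.
With the tool pointing down it reaches from about 0.25 to 0.775 m from the base axis. Payload 8.9 kg.
Tool frame: the origin (TCP) lies between the finger pads; the fingertips stand 14 mm ahead of it and the grasp point (between the pads) lies 5 mm behind it (tcp_to_tips is the distance from the TCP to the fingertips, in m); z points along the fingers, y is the line along which they close (so a half turn about z gives the same grasp; the last joint's range is limited). The gripper opens to 85 mm and grips with 20 to 120 N. Pads are 22 mm wide; open, the fingers measure 114 mm over their backs; the gripper's body (76 mm by 85 mm) begins 54 mm behind the grasp point. The pads swing forward as they close: fully open they stand 13 mm farther back than shut.
Start: joints at [-1.425, 0.291, -0.153, 1.127, 0, 1.431], TCP at [0.148, -0.504, 0.245] pointing down, gripper open.
Joint ranges: [-2.52, 2.52], [-0.91, 1.74], [-1.3, 1.37], [-1.96, 2.02], [-1.52, 1.47], [-3.14, 3.14]. Speed limits (rad/s): [2.22, 2.22, 2.79, 3.14, 3.14, 3.14].

## Interface

Orientations are given as a 3x3 rotation matrix whose columns are the frame's x, y, z axes.
In Python, from rig import observe, snapshot, camera_model, hand_in, tcp_to_tips gives the robot as it stands.
- The arm moves only by the tool send_rows, never from a script. Its arguments are lists of equal length, an entry for each row: "claw": the finger opening in m, from 0 to 0.0854; "xyz": the shift along the tool's x, y, z in m, a list of three; "twist": the turn about the tool's z in degrees. A call has 1 to 12 rows; each row is the pose to reach, as a shift and turn from the pose commanded when the call began, along the tool's axes at that moment; what a row does not reach only later rows make up. A row lasts 1/10 s, in which the tool goes at most 50 mm and 8.59 degrees, less where a joint would pass 70% of its speed; a pose out of reach is approached as far as the arm can. A call with a gripper value outside its range is refused whole. The fingers move at their own pace and stop on an object; the grip force is fixed at half the most. Time passes only in rows, so rows that repeat a pose let the fingers close. It gives the time, the measured TCP pose, the force, the opening and the grip force at its end, in the units of the state.
- observe(): the state, without advancing time (a new reading comes with each control period).
- snapshot(name): name is "scene" or "top" or "wrist"; returns the picture (480x640x3 uint8, red, green, blue); there is no depth.
- camera_model(name): a dict with "mtx" (3x3 intrinsics, pixels), "cam_to_world" (4x4, takes a point from camera to world coordinates); the wrist camera has in their place "hand_eye" (4x4, takes a point from camera to tool coordinates, whose origin is the TCP and whose axes are the flange's). Camera axes: x right, y down, z forward; pixel columns grow to the right and rows downward; lengths in m; the calibration is good to about 2 mm. A picture is of the moment at which its call begins: read the wrist's pose just before it. camera_model takes no time and is no camera call.
- hand_in(): hands the job in; it is judged then, once.
The state is a dict: "time_s": time; "joint_pos": joint angles; "joint_velocities": joint speeds; "joint_efforts": joint torques, N m; "position": TCP position; "eef_rot": TCP orientation; "ft_force": force on the tool from outside, world axes, zero at the start; "wrist_torque": the same for the moment, N m; "gripper_width": opening from 0.0 (shut) to 1.0 (fully open); "grasp_force": force on a finger pad.
Only numpy, scipy, OpenCV 4.12 (cv2) and the standard library are available. Lean on these libraries where they do the work, as an engineer would, in place of code of your own. Each camera call takes 0.05 s, during which the arm holds its last target. There are 200 camera calls.

## Task

We need a sample of about three piston pins (two to four of the seven) in the inspection tray. The pan's handle is sunk in the foam of the case, so lift the pan out by its lip wall and back wall, stand it on the bench and let go; then take it by the handle, hold it low over the tray and tip it slowly over its low lip until a few pins roll out, level it again and stand it upright on the bare bench with the other pins still in it. Let the pins roll out gently, never touch them with the gripper, and leave the other things on the bench where they are.

Things in the scene. Friction and masses are not known exactly. Their poses are not given: they have to be found in the camera images.
- case: Black open transit case full of dark foam, 272 x 282 mm, fixed. Origin: centre of its underside. Rim 56 mm, foam top 50 mm above the bench. Its lid stands open along its +y side, 145 mm from the origin, some 330 mm high; latches and a carrying handle stick out 40 mm on its -y side.
- pocket (a point): Floor centre of the pan's pocket in the foam, axes as the case's, 10 mm above the bench. Finger recesses in front of the pan's lip (-y) and behind its back wall (+y): 46 mm wide along x, out to 74 mm from this point, as deep as the pocket. The pan's handle lies in a slot 20 mm wide, its top below the foam's top: fingers cannot get at it.
- pan: The pin pan, an open box of bare sheet metal, 67 mm along its y, 70 mm along its x; walls 2.5, floor 3 mm; 260 g empty, 610 g with the pins. Origin: centre of its underside, z up. Its -y wall is the low pouring lip, 18 mm high; the +y back wall is 42 mm high; the sides slope from 42 mm down to the lip. Starts in the pocket, aligned with the case. To pour, turn it about its x axis, lip down.
- pan_mid (a point): Middle of the pan, 21 mm above its underside, axes as the pan's: between lip wall and back wall, which are 67 mm apart over their outsides.
- pan_handle: The pan's straight handle on its -x wall; origin and axes are the pan's. A short steel tang, then a flat-sided wooden grip 75 mm long (50 to 125 mm from the pan's centre along -x), 14 mm thick along y, 18 mm high (19 to 37 mm above the pan's underside).
- handle_mid (a point): Middle of the wooden grip, 88 mm from the pan's centre along -x, 28 mm above the pan's underside.
- tray: Inspection tray, steel with a black ribbed rubber liner, 210 (x) x 170 (y) mm outside, fixed. Origin: centre of its underside. Floor 8 mm, rim 26 mm above the bench, walls 3 mm.
- pin0: One of seven alike piston pins, bright steel, 15 mm diameter, 60 mm long (along its x), 50 g. Origin: its centre. They start in the pan lying along its x, four on the floor, three on top in the grooves. The upper ones roll over the lip when the pan is tipped some 30 to 45 degrees; the lower four stay behind the lip until it is tipped far more.
- pin1: Another such pin.
- pin2: Another such pin.
- pin3: Another such pin.
- pin4: Another such pin.
- pin5: Another such pin.
- pin6: Another such pin.
- step_wedge: Steel step wedge, 100 x 28 mm, 10 to 30 mm high, loose. Bystander.
- tag_plate: Yellow metal tag, 125 x 40 x 5 mm, loose. Bystander.
- notch_standard: Aluminium reference bar with fine notches, 150 x 40 x 12 mm, loose. Bystander.
- couplant: White bottle, 54 mm diameter, 150 mm high, standing loose. Bystander.
- tape_roll: Roll of white tape lying flat, 72 mm diameter, 24 mm high, loose. Bystander.
- caliper: Caliper, 140 x 60 x 14 mm, loose. Bystander.

How it is judged:
By the outcome, as a careful person would: the job done as asked, in the order asked, and still so for the second after the job is handed in, with the robot touching nothing.
It also fails if it takes over 58 s, if anything falls off the work surface, if the arm or the gripper's body presses on something with over 40 N, if the wrist force passes 120 N, or if a joint passes its speed limit or range.

## Working session

There is one attempt and no reset: what is moved stays moved. The work goes in short steps, Python scripts to look and compute and a tool call to move; the robot and the scene stay as the last step left them, time stands still between calls to the robot, and variables do not carry over. Pictures are saved under pics/ and viewed, at most 10 in all, crops included, and the job is handed in when it is done.

Besides the shell and the picture viewer there is one more tool, called after "Emit:" as name(argument=value, ...) on one line, values as JSON. send_rows: Moves the arm, as the interface text tells. Its arguments: {"type":"object","properties":{"claw":{"type":"array","items":{"type":"number"}},"xyz":{"type":"array","items":{"type":"array","items":{"type":"number"}}},"twist":{"type":"array","items":{"type":"number"}}},"required":["claw","xyz","twist"]}

```bash
ls; mkdir -p pics
python3 - <<'E'
from rig import *
import cv2,numpy as np
s=observe();print(s['time_s'],s['position'],np.round(s['eef_rot'],3),tcp_to_tips,s['gripper_width'])
for n in('top','scene'):
    cv2.imwrite(f'pics/{n}0.png',snapshot(n)[:,:,::-1]);c=camera_model(n);print(np.round(c['mtx'],1).tolist(),np.round(c['cam_to_world'],4).tolist())
print(np.round(camera_model('wrist')['hand_eye'],4).tolist(),camera_model('wrist')['mtx'])
E
```

```text
pics
0.0 [ 0.1474549  -0.50343666  0.2447296 ] [[ 0.96   0.281 -0.   ]
 [ 0.281 -0.96   0.001]
 [ 0.    -0.001 -1.   ]] 0.014 0.9982959269340695
[[583.9, 0.0, 330.0], [0.0, 583.9, 225.9], [0.0, 0.0, 1.0]] [[-0.0153, -0.992, 0.1254, 0.4185], [-0.9998, 0.0139, -0.0118, -0.0784], [0.01, -0.1255, -0.992, 1.222], [0.0, 0.0, 0.0, 1.0]]
[[526.2, 0.0, 324.5], [0.0, 526.2, 245.8], [0.0, 0.0, 1.0]] [[0.8054, 0.4812, -0.3461, 1.0243], [0.5927, -0.6529, 0.4716, -0.6966], [0.001, -0.585, -0.8111, 1.1255], [0.0, 0.0, 0.0, 1.0]]
[[0.0003, -0.9635, -0.2676, 0.0666], [1.0, 0.0004, -0.0003, -0.0003], [0.0004, -0.2676, 0.9635, -0.1292], [0.0, 0.0, 0.0, 1.0]] [[428.13486504   0.         312.27133008]
 [  0.         428.13486504 239.7721351 ]
 [  0.           0.           1.        ]]
```

View pics/top0.png

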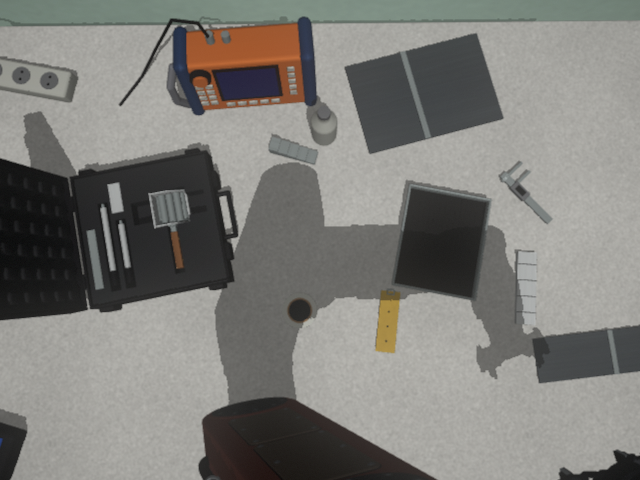

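View pics/scene0.png

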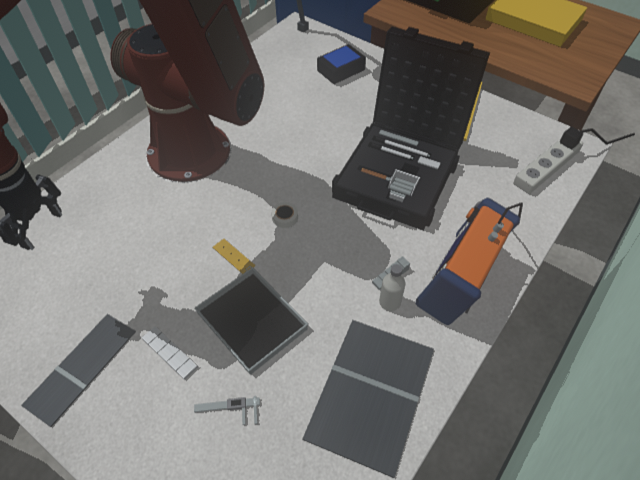

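The top view (up = +x, left = +y) shows the case at about (155,228) and the pan at (170,208), with its handle running down to (180,270) and its lip facing right. The tray corners are near (410,182), (490,198), (474,299) and (394,285). The scene view agrees, and bare bench is visible between the case and the tray.

```bash
cat > h.py <<'E'
from rig import *
import cv2,numpy as np
def ray(n,uv,z,s=None):
    c=camera_model(n)
    T=c['cam_to_world'] if n!='wrist' else None
    if T is None:
        s=s or observe();W=np.eye(4);W[:3,:3]=s['eef_rot'];W[:3,3]=s['position'];T=W@np.array(c['hand_eye'])
    T=np.array(T);d=T[:3,:3]@np.linalg.inv(c['mtx'])@np.array([*uv,1.]);o=T[:3,3]
    return o+d*(z-o[2])/d[2]
E
python3 - <<'E'
from h import *
P=lambda n,z,*uvs:print(n,[np.round(ray('top',u,z)[:2],3).tolist() for u in uvs])
P('case',.056,(72,178),(210,150),(233,278),(90,308))
P('pan .052/.028',.04,(150,192),(188,190),(190,225),(155,228))
P('handle',.047,(172,226),(180,270))
P('tray',.026,(410,182),(490,198),(474,299),(394,285))
P('bottle/ wedge/ tag/ tape/ caliper/notch/',.02,(323,125),(293,150),(388,322),(300,310),(525,190),(526,287))
P('floorpts',0,(270,260),(345,260),(330,180),(250,350),(350,400))
E
```

```text
case [[0.671, 0.429], [0.725, 0.15], [0.464, 0.102], [0.409, 0.383]]
pan .052/.028 [[0.643, 0.275], [0.646, 0.198], [0.574, 0.192], [0.569, 0.263]]
handle [[0.571, 0.227], [0.482, 0.209]]
tray [[0.66, -0.261], [0.623, -0.427], [0.415, -0.384], [0.446, -0.221]]
bottle/ wedge/ tag/ tape/ caliper/notch/ [[0.786, -0.081], [0.733, -0.017], [0.372, -0.208], [0.399, -0.029], [0.641, -0.503], [0.438, -0.494]]
floorpts [[0.503, 0.034], [0.5, -0.123], [0.671, -0.095], [0.319, 0.075], [0.216, -0.128]]
```

Emit:
send_rows(claw=[0.085,0.085,0.085,0.085,0.085,0.085,0.085,0.085,0.085,0.085,0.085,0.085], xyz=[[0,0.05,-0.03],[0,0.1,-0.06],[0,0.15,-0.1],[0,0.2,-0.1],[0,0.25,-0.1],[0,0.3,-0.1],[0,0.35,-0.1],[0,0.4,-0.1],[0,0.45,-0.1],[0,0.45,-0.1],[0,0.45,-0.1],[0,0.45,-0.1]], twist=[0,0,0,0,0,0,0,0,0,0,0,0])

```text
time_s: 1.3
position: [0.2054, -0.7016, 0.3824]
eef_rot: [[0.96, 0.281, -0.0], [0.281, -0.959, 0.026], [0.007, -0.025, -1.0]]
ft_force: [0.3, 0.7, -0.0]
gripper_width: 0.991
grasp_force: 0.0
```

Emit:
send_rows(claw=[0.085,0.085,0.085,0.085,0.085], xyz=[[0,0.05,0],[0,0.1,0],[0,0.15,0],[0,0.2,0],[0,0.25,0]], twist=[0,0,0,0,0])

```text
time_s: 1.8
position: [0.2058, -0.7028, 0.3729]
eef_rot: [[0.96, 0.281, 0.001], [0.281, -0.959, 0.039], [0.012, -0.037, -0.999]]
ft_force: [-0.2, -0.3, -0.3]
gripper_width: 0.998
grasp_force: 0.0
```

```bash
python3 -c "
from h import *
s=observe();print(s['joint_pos'],s['position'],s['eef_rot'])"
```

```text
[-1.38924543  0.95360922  1.365503    2.02107206  0.00849994  1.46751903] [ 0.20581146 -0.70279874  0.37294602] [[ 0.95974689  0.28086271  0.00143203]
 [ 0.28059231 -0.95902315  0.0392752 ]
 [ 0.01240429 -0.03729244 -0.99922741]]
```

Emit:
send_rows(claw=[0.085,0.085,0.085,0.085], xyz=[[0,0,0.05],[0,-0.03,0.1],[0,-0.06,0.12],[0,-0.06,0.12]], twist=[0,0,0,0])

```text
time_s: 2.2
position: [0.1961, -0.6684, 0.2885]
eef_rot: [[0.96, 0.281, 0.002], [0.281, -0.959, 0.037], [0.012, -0.035, -0.999]]
ft_force: [0.5, -1.3, 0.5]
gripper_width: 0.999
grasp_force: 0.0
```

```bash
python3 -c "
from h import *
s=observe();print(s['joint_pos'],s['position'],s['eef_rot'])"
```

```text
[-1.39401886  0.6753838   0.57739146  1.50934159  0.00836356  1.4626973 ] [ 0.19608985 -0.66838639  0.28848599] [[ 0.95972822  0.28092432  0.00180934]
 [ 0.28066293 -0.95907629  0.03742971]
 [ 0.01225021 -0.03541453 -0.99929762]]
```

Emit:
send_rows(claw=[0.085,0.085,0.085,0.085,0.085,0.085,0.085,0.085,0.085,0.085,0.085,0.085], xyz=[[0.03,-0.035,0],[0.06,-0.07,0],[0.09,-0.105,0],[0.12,-0.14,0],[0.15,-0.175,0],[0.18,-0.21,0.01],[0.21,-0.245,0.02],[0.24,-0.28,0.02],[0.27,-0.315,0.02],[0.3,-0.35,0.02],[0.33,-0.385,0.02],[0.36,-0.42,0.02]], twist=[-8,-16,-24,-32,-40,-48,-56,-64,-72,-80,-88,-96])

```text
time_s: 3.4
position: [0.4242, -0.1624, 0.2896]
eef_rot: [[-0.385, 0.923, 0.002], [0.922, 0.384, 0.039], [0.035, 0.017, -0.999]]
ft_force: [1.6, 0.2, -0.3]
gripper_width: 0.992
grasp_force: 0.0
```

```bash
cat >> h.py <<'E'
def go(target,yaw,s=None):
    "shift in tool axes and twist (deg) to put the TCP at target with tool x at yaw (world, deg)"
    s=s or observe();R=np.array(s['eef_rot'])
    now=np.degrees(np.arctan2(R[1,0],R[0,0]));tw=-((yaw-now+180)%360-180)
    print('t',s['time_s'],'pos',np.round(s['position'],4),'yaw %.2f'%now,'z',np.round(R[:,2],3),'j',np.round(s['joint_pos'],2))
    print('shift',np.round(R.T@(np.array(target)-s['position']),4),'twist %.2f'%tw)
E
python3 -c "
from h import *
go([.608,.232,.25],-169.5)"
```

```text
t 3.4 pos [ 0.4242 -0.1624  0.2896] yaw 112.65 z [ 0.002  0.039 -0.999] j [-0.55  0.14 -0.23  1.22  0.03  0.63]
shift [0.2916 0.3206 0.0553] twist -77.85
```

Emit:
send_rows(claw=[0.085,0.085,0.085,0.085,0.085,0.085,0.085,0.085,0.085,0.085,0.085,0.085], xyz=[[0.03,0.033,0],[0.06,0.066,0],[0.09,0.1,0.01],[0.12,0.132,0.02],[0.15,0.165,0.03],[0.18,0.198,0.04],[0.21,0.231,0.05],[0.24,0.264,0.055],[0.27,0.297,0.055],[0.2916,0.3206,0.0553],[0.2916,0.3206,0.0553],[0.2916,0.3206,0.0553]], twist=[-8,-16,-24,-32,-40,-48,-56,-64,-72,-77.8,-77.8,-77.8])

```text
time_s: 4.6
position: [0.6095, 0.2297, 0.2491]
eef_rot: [[-0.984, -0.176, 0.001], [-0.176, 0.984, 0.039], [-0.008, 0.038, -0.999]]
ft_force: [0.1, 0.3, 0.2]
gripper_width: 0.995
grasp_force: 0.0
```

```bash
python3 -c "
from h import *
go([.608,.232,.25],-169.5)
cv2.imwrite('pics/w1.png',snapshot('wrist')[:,:,::-1])"
```

```text
t 4.6 pos [0.6095 0.2297 0.2491] yaw -169.88 z [ 0.001  0.039 -0.999] j [0.23 0.53 0.22 1.25 0.04 0.05]
shift [ 0.0011  0.0025 -0.0008] twist -0.38
```

View pics/w1.png

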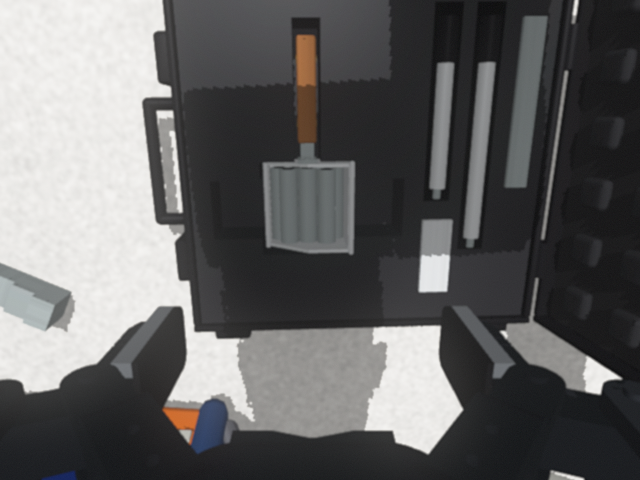

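The wrist view is over the pan. Its outer corners are at (264,163), (354,161), (353,253) and (266,249), the handle runs from (306,36) to (307,143), and the pins lie along x.

```bash
python3 -c "
from h import *
p=[ray('wrist',u,z)[:2] for u,z in [((354,161),.052),((353,253),.052),((264,163),.028),((266,249),.028),((306,36),.047),((307,143),.047)]]
print(np.round(p,4))
d=p[1]-p[0];print(np.degrees(np.arctan2(d[1],d[0])));d=p[5]-p[4];print(np.degrees(np.arctan2(d[1],d[0])))
print('centre',sum(p[:4])/4)
a=np.radians(10.5);print('from handle',(p[4]+.125*np.array([np.cos(a),np.sin(a)])))
c=sum(p[:4])/4
go([c[0],c[1],.12],-169.5)
"
```

```text
[[0.5648 0.261 ]
 [0.6364 0.2749]
 [0.5805 0.1931]
 [0.652  0.2053]
 [0.4853 0.2105]
 [0.5581 0.2239]]
10.986069576280736
10.441093280282516
centre [0.60840509 0.23357313]
from handle [0.60823088 0.23326376]
t 4.65 pos [0.6094 0.2289 0.2493] yaw -169.94 z [ 0.001  0.039 -0.999] j [0.23 0.53 0.22 1.25 0.04 0.05]
shift [ 0.0011 -0.0002  0.1294] twist -0.44
```

Emit:
send_rows(claw=[0.085,0.085,0.085,0.085,0.085,0.085,0.085,0.085,0.085,0.085], xyz=[[0.001,0,0.04],[0.001,0,0.08],[0.001,-0.001,0.12],[0.002,-0.002,0.15],[0.002,-0.003,0.175],[0.002,-0.004,0.195],[0.002,-0.004,0.21],[0.002,-0.004,0.22],[0.002,-0.004,0.224],[0.002,-0.004,0.225]], twist=[0,-0.4,-0.4,-0.4,-0.4,-0.4,-0.4,-0.4,-0.4,-0.4])

```text
time_s: 5.65
position: [0.6089, 0.2336, 0.0248]
eef_rot: [[-0.983, -0.182, 0.002], [-0.182, 0.983, 0.039], [-0.009, 0.038, -0.999]]
ft_force: [-0.0, 0.4, -0.4]
gripper_width: 0.993
grasp_force: 0.0
```

```bash
python3 -c "
from h import *
go([.6084,.2335,.022],-169.5)
print(observe()['ft_force'])
cv2.imwrite('pics/w2.png',snapshot('wrist')[:,:,::-1])"
```

```text
t 5.65 pos [0.6089 0.2336 0.0248] yaw -169.51 z [ 0.002  0.039 -0.999] j [ 0.24  0.7  -0.09  0.77  0.04  0.05]
shift [ 0.0006 -0.0001  0.0028] twist -0.01
[-0.03021858  0.36436515 -0.37674822]
```

View pics/w2.png

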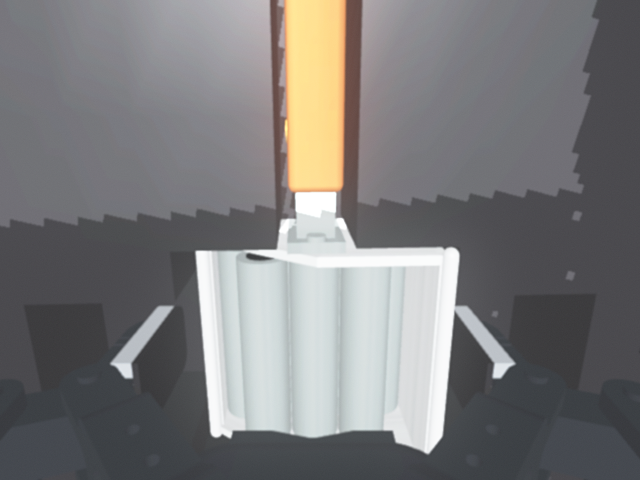

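The fingers straddle the pan, clear of the lip wall at x≈200 px and the back wall at x≈455 px. I'll lower slightly, then close.

Emit:
send_rows(claw=[0.085,0.06,0.06,0.06,0.06,0.06,0.06], xyz=[[0,0,0.004],[0,0,0.004],[0,0,0.004],[0,0,0.004],[0,0,0.004],[0,0,0.004],[0,0,0.004]], twist=[0,0,0,0,0,0,0])

```text
time_s: 6.4
position: [0.6089, 0.2343, 0.0214]
eef_rot: [[-0.983, -0.183, 0.002], [-0.183, 0.982, 0.039], [-0.009, 0.038, -0.999]]
ft_force: [-2.8, 0.9, 5.9]
gripper_width: 0.779
grasp_force: 68.3
```

Emit:
send_rows(claw=[0.06,0.06,0.06,0.06,0.06,0.06,0.06,0.06], xyz=[[0,0,-0.003],[0,0,-0.01],[0,0,-0.02],[0,0,-0.035],[0,0,-0.055],[0,0,-0.08],[0,0,-0.1],[0,0,-0.1]], twist=[0,0,0,0,0,0,0,0])

```text
time_s: 7.2
position: [0.6109, 0.2304, 0.1246]
eef_rot: [[-0.983, -0.183, 0.008], [-0.182, 0.982, 0.04], [-0.015, 0.038, -0.999]]
ft_force: [0.8, 0.8, -5.7]
gripper_width: 0.781
grasp_force: 68.5
```

```bash
python3 -c "
from h import *
s=observe();print(s['ft_force'],s['wrist_torque'],s['grasp_force'],s['gripper_width'])
go([.60,-.10,.13],-190)
cv2.imwrite('pics/w3.png',np.hstack([cv2.resize(snapshot('wrist'),(400,300)),cv2.resize(snapshot('scene')[60:300,280:600],(400,300))])[:,:,::-1])"
```

```text
[ 0.79382457  0.81704761 -5.68875469] [-0.03637699 -0.20650596 -0.02296277] 68.52507591247559 0.7809191519499569
t 7.2 pos [0.6109 0.2304 0.1246] yaw -169.50 z [ 0.008  0.04  -0.999] j [0.23 0.6  0.01 0.96 0.04 0.05]
shift [ 0.0708 -0.3224 -0.0188] twist 20.50
```

View pics/w3.png

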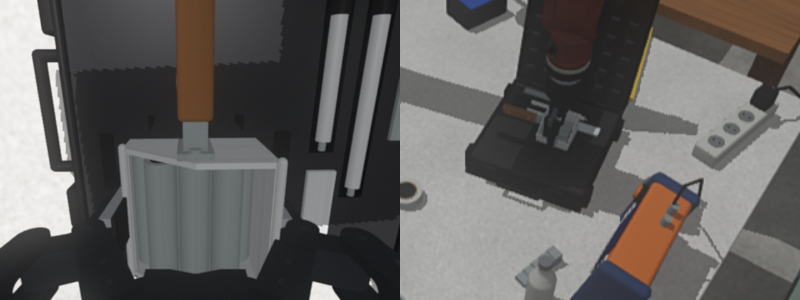

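Emit:
send_rows(claw=[0.06,0.06,0.06,0.06,0.06,0.06,0.06,0.06,0.06,0.06,0.06,0.06], xyz=[[0.004,-0.015,0],[0.01,-0.045,0],[0.017,-0.08,0],[0.025,-0.12,0],[0.034,-0.16,0],[0.043,-0.2,0],[0.052,-0.24,0],[0.06,-0.275,0],[0.066,-0.3,0],[0.069,-0.315,0.01],[0.071,-0.322,0.03],[0.071,-0.322,0.045]], twist=[0,2,4,6,8,10,12,14,16,18,20,20.5])

```text
time_s: 8.5
position: [0.5964, -0.0984, 0.0602]
eef_rot: [[-0.984, 0.177, -0.001], [0.176, 0.984, 0.04], [0.008, 0.039, -0.999]]
ft_force: [-0.8, 0.9, -6.1]
gripper_width: 0.771
grasp_force: 69.8
```

```bash
python3 -c "
from h import *
s=observe();print(s['ft_force'],s['wrist_torque'],s['grasp_force'],s['gripper_width'])
go([.60,-.10,.0114],-190)
cv2.imwrite('pics/s4.png',np.hstack([cv2.resize(snapshot('wrist'),(400,300)),cv2.resize(snapshot('scene')[130:370,200:520],(400,300))])[:,:,::-1])"
```

```text
[-0.79371269  0.88965797 -6.11619743] [-0.11483903 -0.0286479  -0.08820072] 69.8382318019867 0.770827717719286
t 8.5 pos [ 0.5964 -0.0984  0.0602] yaw 169.84 z [-0.001  0.04  -0.999] j [-0.3   0.6  -0.18  0.8   0.04 -0.13]
shift [-0.0042 -0.0028  0.0487] twist -0.16
```

View pics/s4.png

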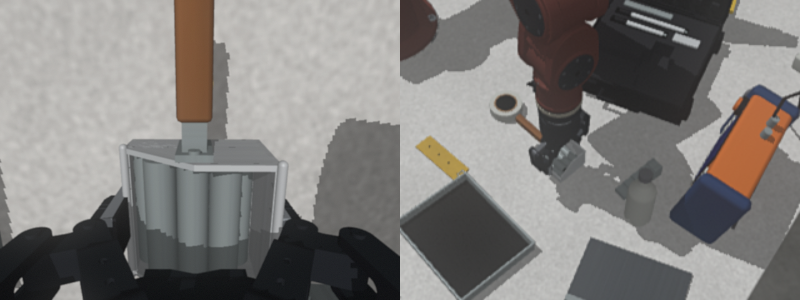

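Emit:
send_rows(claw=[0.06,0.06,0.06,0.06,0.06,0.06,0.06], xyz=[[0,-0.001,0.015],[0,-0.002,0.03],[0,-0.002,0.04],[0,-0.002,0.044],[0,-0.002,0.046],[0,-0.002,0.047],[0,-0.002,0.048]], twist=[0,0,0,0,0,0,0])

```text
time_s: 9.3
position: [0.5979, -0.0977, 0.0151]
eef_rot: [[-0.985, 0.173, 0.003], [0.173, 0.984, 0.039], [0.004, 0.039, -0.999]]
ft_force: [0.0, -0.1, -4.6]
gripper_width: 0.766
grasp_force: 70.0
```

Emit:
send_rows(claw=[0.06,0.06,0.06], xyz=[[0,0,0.001],[0,0,0.002],[0,0,0.002]], twist=[0,0,0])

```text
time_s: 9.6
position: [0.5974, -0.0975, 0.0126]
eef_rot: [[-0.985, 0.173, 0.002], [0.173, 0.984, 0.039], [0.005, 0.039, -0.999]]
ft_force: [0.5, 0.4, -5.4]
gripper_width: 0.766
grasp_force: 70.0
```

Emit:
send_rows(claw=[0.06,0.06,0.06,0.06], xyz=[[0,0,0.002],[0,0,0.003],[0,0,0.004],[0,0,0.004]], twist=[0,0,0,0])

```text
time_s: 10.0
position: [0.5976, -0.0977, 0.0112]
eef_rot: [[-0.985, 0.174, 0.003], [0.174, 0.984, 0.038], [0.004, 0.038, -0.999]]
ft_force: [-10.0, 3.1, 23.8]
gripper_width: 0.769
grasp_force: 73.4
```

Emit:
send_rows(claw=[0.06,0.07,0.078,0.085,0.085,0.085,0.085,0.085,0.085,0.085,0.085,0.085], xyz=[[0,0,-0.003],[0,0,-0.003],[0,0,-0.003],[0,0,-0.003],[0,0,-0.003],[0,0,-0.006],[0,0,-0.015],[0,0,-0.035],[0,0,-0.07],[0,0,-0.11],[0,0,-0.16],[0,0,-0.21]], twist=[0,0,0,0,0,0,0,0,0,0,0,0])

```text
time_s: 11.2
position: [0.5966, -0.1055, 0.221]
eef_rot: [[-0.985, 0.173, 0.002], [0.173, 0.984, 0.039], [0.005, 0.039, -0.999]]
ft_force: [0.8, -0.5, 1.0]
gripper_width: 0.996
grasp_force: 0.0
```

```bash
python3 -c "
from h import *
go([.45,-.10,.5],170)
cv2.imwrite('pics/w5.png',snapshot('wrist')[:,:,::-1])"
```

```text
t 11.2 pos [ 0.5966 -0.1055  0.221 ] yaw 170.02 z [ 0.002  0.039 -0.999] j [-0.32  0.46  0.04  1.16  0.04 -0.14]
shift [ 0.1467 -0.0092 -0.2789] twist 0.02
```

View pics/w5.png

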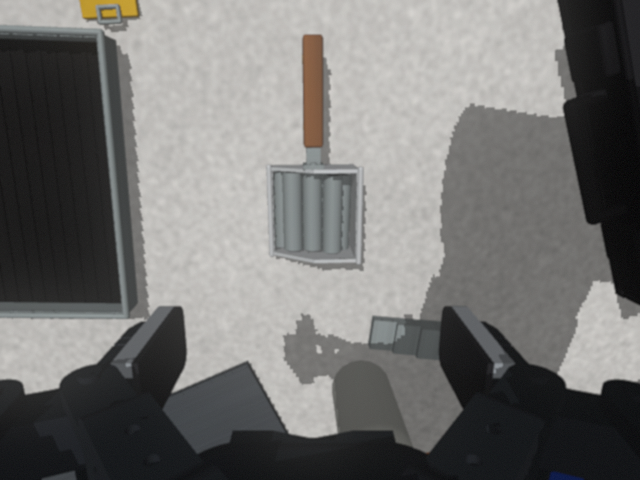

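The pan stands upright at about (315,215) px with its handle at x≈313 px, from y=36 to 146. The tray's near wall is at x≈100–128 px.

```bash
python3 -c "
from h import *
a,b=[ray('wrist',u,.037)[:2] for u in((313,36),(313,146))];d=b-a;print(a,b,np.degrees(np.arctan2(d[1],d[0])))
d/=np.hypot(*d);print('handle_mid',a+d*.037,'centre',a+d*.125)
print('tray',[np.round(ray('wrist',u,.026)[:2],4) for u in((103,32),(130,318))])
go([.45,-.025,.42],170)
"
```

```text
[ 0.47894963 -0.07789001] [ 0.55194698 -0.0906676 ] -9.928574917369126
handle_mid [ 0.5153955  -0.08426956] centre [ 0.60207757 -0.09944256]
tray [array([ 0.4502, -0.2215]), array([ 0.6646, -0.2656])]
t 11.25 pos [ 0.5999 -0.1068  0.2299] yaw 170.02 z [ 0.013  0.035 -0.999] j [-0.32  0.46  0.05  1.17  0.04 -0.14]
shift [ 0.1606  0.0616 -0.189 ] twist 0.02
```

Emit:
send_rows(claw=[0.085,0.085,0.085,0.085,0.085,0.085,0.085,0.085,0.085,0.085,0.085,0.085], xyz=[[0.03,0.01,-0.03],[0.06,0.025,-0.06],[0.09,0.04,-0.09],[0.12,0.055,-0.12],[0.15,0.065,-0.16],[0.155,0.065,-0.21],[0.155,0.065,-0.26],[0.155,0.065,-0.31],[0.155,0.065,-0.36],[0.155,0.065,-0.41],[0.155,0.065,-0.46],[0.155,0.065,-0.51]], twist=[0,0,0,0,0,0,0,0,0,0,0,0])

```text
time_s: 12.45
position: [0.4372, -0.0289, 0.6032]
eef_rot: [[-0.984, 0.173, 0.049], [0.175, 0.984, 0.028], [-0.043, 0.036, -0.998]]
ft_force: [-0.2, 0.5, -0.4]
gripper_width: 0.994
grasp_force: 0.0
```

```bash
python3 -c "
from h import *
go([.45,-.025,.42],170)
"
```

```text
t 12.45 pos [ 0.4372 -0.0289  0.6032] yaw 169.92 z [ 0.049  0.028 -0.998] j [-0.26  0.2   0.69  2.02  0.04 -0.09]
shift [-0.004  -0.0006  0.1836] twist -0.08
```

Emit:
send_rows(claw=[0.085,0.085,0.085,0.085,0.085,0.085,0.085,0.085], xyz=[[0,0.005,-0.05],[0,0.01,-0.1],[0,0.01,-0.15],[0,0.01,-0.2],[0,0.01,-0.25],[0,0.01,-0.3],[0,0.01,-0.35],[0,0.01,-0.4]], twist=[0,0,0,0,0,0,0,0])

```text
time_s: 13.25
position: [0.4037, -0.0184, 0.6261]
eef_rot: [[-0.98, 0.174, 0.096], [0.176, 0.984, 0.017], [-0.092, 0.034, -0.995]]
ft_force: [0.3, -0.7, -0.3]
gripper_width: 0.998
grasp_force: 0.0
```

```bash
python3 -c "
from h import *
go([.45,-.025,.42],170)
"
```

```text
t 13.25 pos [ 0.4037 -0.0184  0.6261] yaw 169.81 z [ 0.096  0.017 -0.995] j [-0.26  0.11  0.65  2.02  0.04 -0.08]
shift [-0.0277 -0.0054  0.2095] twist -0.19
```

Emit:
send_rows(claw=[0.085,0.085,0.085,0.085,0.085,0.085], xyz=[[-0.2,0,-0.8],[-0.2,0,-0.8],[-0.2,0,-0.8],[-0.2,0,-0.8],[-0.2,0,-0.8],[-0.2,0,-0.8]], twist=[0,0,0,0,0,0])

```text
time_s: 13.85
position: [0.4167, -0.0244, 0.6425]
eef_rot: [[-0.974, 0.174, 0.144], [0.177, 0.984, 0.006], [-0.141, 0.031, -0.99]]
ft_force: [-0.9, 0.2, -0.3]
gripper_width: 0.992
grasp_force: 0.0
```

```bash
python3 -c "
from h import *
go([.45,-.025,.42],170)
"
```

```text
t 13.85 pos [ 0.4167 -0.0244  0.6425] yaw 169.72 z [ 0.144  0.006 -0.99 ] j [-0.27  0.12  0.71  2.02  0.04 -0.09]
shift [-0.0012 -0.0016  0.225 ] twist -0.28
```

Emit:
send_rows(claw=[0.085,0.085,0.085,0.085,0.085,0.085,0.085,0.085,0.085,0.085,0.085,0.085], xyz=[[-0.5,0.05,-0.9],[-0.5,0.05,-0.9],[-0.5,0.05,-0.9],[-0.5,0.05,-0.9],[-0.5,0.05,-0.9],[-0.5,0.05,-0.9],[-0.5,0.05,-0.9],[-0.5,0.05,-0.9],[-0.5,0.05,-0.9],[-0.5,0.05,-0.9],[-0.5,0.05,-0.9],[-0.5,0.05,-0.9]], twist=[0,0,0,0,0,0,0,0,0,0,0,0])

```text
time_s: 15.05
position: [0.4907, -0.0277, 0.649]
eef_rot: [[-0.965, 0.174, 0.196], [0.177, 0.984, -0.004], [-0.194, 0.031, -0.981]]
ft_force: [0.4, -0.1, -1.2]
gripper_width: 0.997
grasp_force: 0.0
```

```bash
python3 -c "
from h import *
go([.45,-.025,.42],170)
"
```

```text
t 15.05 pos [ 0.4907 -0.0277  0.649 ] yaw 169.63 z [ 0.196 -0.004 -0.981] j [-0.23  0.26  0.9   2.02  0.04 -0.05]
shift [ 0.0841 -0.0115  0.2165] twist -0.37
```

Emit:
send_rows(claw=[0.085,0.085,0.085,0.085,0.085,0.085,0.085,0.085,0.085,0.085,0.085,0.085], xyz=[[-0.038,0.005,0.028],[-0.076,0.01,0.056],[-0.113,0.015,0.084],[-0.151,0.02,0.112],[-0.3,0.02,-0.5],[-0.3,0.02,-0.5],[-0.3,0.02,-0.5],[-0.3,0.02,-0.5],[-0.3,0.02,-0.5],[-0.3,0.02,-0.5],[-0.3,0.02,-0.5],[-0.3,0.02,-0.5]], twist=[0,0,0,0,0,0,0,0,0,0,0,0])

```text
time_s: 16.25
position: [0.5574, -0.0362, 0.6475]
eef_rot: [[-0.954, 0.174, 0.246], [0.176, 0.984, -0.012], [-0.244, 0.032, -0.969]]
ft_force: [0.5, 0.0, 0.8]
gripper_width: 0.995
grasp_force: 0.0
```

```bash
python3 -c "
from h import *
go([.45,-.025,.42],170)
"
```

```text
t 16.25 pos [ 0.5574 -0.0362  0.6475] yaw 169.53 z [ 0.246 -0.012 -0.969] j [-0.22  0.38  1.08  2.02  0.04 -0.04]
shift [ 0.16   -0.0149  0.1939] twist -0.47
```

Emit:
send_rows(claw=[0.085,0.085,0.085,0.085,0.085,0.085,0.085,0.085,0.085,0.085,0.085,0.085], xyz=[[-0.31,0,-0.75],[-0.31,0,-0.75],[-0.31,0,-0.75],[-0.31,0,-0.75],[-0.31,0,-0.75],[-0.31,0,-0.75],[-0.31,0,-0.75],[-0.31,0,-0.75],[-0.31,0,-0.75],[-0.31,0,-0.75],[-0.31,0,-0.75],[-0.31,0,-0.75]], twist=[0,0,0,0,0,0,0,0,0,0,0,0])

```text
time_s: 17.45
position: [0.5035, -0.0418, 0.6863]
eef_rot: [[-0.939, 0.174, 0.296], [0.175, 0.984, -0.023], [-0.295, 0.031, -0.955]]
ft_force: [0.5, 0.8, 0.6]
gripper_width: 0.995
grasp_force: 0.0
```

```bash
python3 -c "
from h import *
go([.45,-.025,.42],170)
"
```

```text
t 17.45 pos [ 0.5035 -0.0418  0.6863] yaw 169.43 z [ 0.296 -0.023 -0.955] j [-0.26  0.26  1.    2.02  0.05 -0.07]
shift [ 0.1317 -0.0009  0.2381] twist -0.57
```

Emit:
send_rows(claw=[0.085], xyz=[[-0.35,0,-0.75]], twist=[0])

```text
time_s: 17.55
position: [0.5023, -0.043, 0.7002]
eef_rot: [[-0.928, 0.174, 0.328], [0.175, 0.984, -0.029], [-0.328, 0.03, -0.944]]
ft_force: [-0.2, -0.2, 0.0]
gripper_width: 0.994
grasp_force: 0.0
```

Emit:
send_rows(claw=[0.085], xyz=[[-0.35,0,-0.75]], twist=[0])

```text
time_s: 17.65
position: [0.4985, -0.0434, 0.718]
eef_rot: [[-0.914, 0.175, 0.367], [0.173, 0.984, -0.038], [-0.368, 0.029, -0.929]]
ft_force: [-0.3, 0.9, 1.1]
gripper_width: 0.992
grasp_force: 0.0
```

Emit:
send_rows(claw=[0.085,0.085], xyz=[[-0.35,0,-0.75],[-0.35,0,-0.75]], twist=[0,0])

```text
time_s: 17.85
position: [0.4872, -0.0431, 0.7409]
eef_rot: [[-0.893, 0.175, 0.414], [0.17, 0.984, -0.049], [-0.416, 0.027, -0.909]]
ft_force: [-0.7, 0.3, -1.3]
gripper_width: 0.992
grasp_force: 0.0
```

Emit:
send_rows(claw=[0.085,0.085], xyz=[[-0.35,0,-0.75],[-0.35,0,-0.75]], twist=[0,0])

```text
time_s: 18.05
position: [0.4751, -0.0422, 0.7608]
eef_rot: [[-0.874, 0.176, 0.454], [0.168, 0.984, -0.059], [-0.457, 0.025, -0.889]]
ft_force: [0.0, -1.4, 0.3]
gripper_width: 0.999
grasp_force: 0.0
```

Emit:
send_rows(claw=[0.085], xyz=[[-0.48,0,-0.8]], twist=[0])

```text
time_s: 18.15
position: [0.4733, -0.0425, 0.7742]
eef_rot: [[-0.858, 0.177, 0.483], [0.166, 0.984, -0.066], [-0.487, 0.024, -0.873]]
ft_force: [0.8, -1.2, 0.1]
gripper_width: 0.993
grasp_force: 0.0
```

Emit:
send_rows(claw=[0.085], xyz=[[-0.5,0,-0.8]], twist=[0])

```text
time_s: 18.25
position: [0.4707, -0.0424, 0.7897]
eef_rot: [[-0.838, 0.178, 0.516], [0.163, 0.984, -0.074], [-0.52, 0.023, -0.854]]
ft_force: [-0.3, 0.2, -0.0]
gripper_width: 0.993
grasp_force: 0.0
```

Emit:
send_rows(claw=[0.085], xyz=[[-0.53,0,-0.8]], twist=[0])

```text
time_s: 18.35
position: [0.4675, -0.0421, 0.8048]
eef_rot: [[-0.818, 0.179, 0.547], [0.16, 0.984, -0.081], [-0.552, 0.021, -0.833]]
ft_force: [0.7, -0.2, 0.9]
gripper_width: 0.997
grasp_force: 0.0
```

Emit:
send_rows(claw=[0.085], xyz=[[-0.56,0,-0.8]], twist=[0])

```text
time_s: 18.45
position: [0.4639, -0.0417, 0.8196]
eef_rot: [[-0.797, 0.18, 0.576], [0.157, 0.984, -0.089], [-0.583, 0.02, -0.812]]
ft_force: [-0.3, 0.8, 0.0]
gripper_width: 0.997
grasp_force: 0.0
```

Emit:
send_rows(claw=[0.085], xyz=[[-0.59,0,-0.8]], twist=[0])

```text
time_s: 18.55
position: [0.4601, -0.0411, 0.8341]
eef_rot: [[-0.775, 0.18, 0.605], [0.154, 0.983, -0.096], [-0.612, 0.019, -0.79]]
ft_force: [-0.8, -0.7, -0.4]
gripper_width: 0.998
grasp_force: 0.0
```

Emit:
send_rows(claw=[0.085], xyz=[[-0.61,0,-0.8]], twist=[0])

```text
time_s: 18.65
position: [0.4554, -0.0404, 0.8485]
eef_rot: [[-0.753, 0.181, 0.633], [0.15, 0.983, -0.103], [-0.641, 0.017, -0.767]]
ft_force: [0.2, 0.4, 1.0]
gripper_width: 0.996
grasp_force: 0.0
```

Emit:
send_rows(claw=[0.085], xyz=[[-0.62,0,-0.8]], twist=[0])

```text
time_s: 18.75
position: [0.4496, -0.0393, 0.8628]
eef_rot: [[-0.729, 0.182, 0.659], [0.146, 0.983, -0.11], [-0.668, 0.016, -0.744]]
ft_force: [0.2, -0.3, 0.4]
gripper_width: 0.994
grasp_force: 0.0
```

Emit:
send_rows(claw=[0.085], xyz=[[-0.62,0,-0.8]], twist=[0])

```text
time_s: 18.85
position: [0.4424, -0.0378, 0.8771]
eef_rot: [[-0.705, 0.184, 0.685], [0.142, 0.983, -0.117], [-0.695, 0.015, -0.719]]
ft_force: [0.8, 0.4, 0.4]
gripper_width: 0.997
grasp_force: 0.0
```

```bash
python3 -c "
from h import *
go([.45,-.025,.42],170)
"
```

```text
t 18.85 pos [ 0.4424 -0.0378  0.8771] yaw 168.59 z [ 0.685 -0.117 -0.719] j [-0.33  0.11  1.32  2.02  0.11 -0.09]
shift [0.3141 0.0071 0.3323] twist -1.41
```

Emit:
send_rows(claw=[0.085], xyz=[[-0.7,0,-0.72]], twist=[0])

```text
time_s: 18.95
position: [0.4382, -0.0368, 0.8913]
eef_rot: [[-0.679, 0.184, 0.711], [0.138, 0.983, -0.124], [-0.721, 0.014, -0.692]]
ft_force: [-0.7, -0.8, 1.0]
gripper_width: 0.994
grasp_force: 0.0
```

Emit:
send_rows(claw=[0.085], xyz=[[-0.72,0,-0.7]], twist=[0])

```text
time_s: 19.05
position: [0.4294, -0.0375, 0.9021]
eef_rot: [[-0.659, 0.182, 0.73], [0.134, 0.983, -0.125], [-0.74, 0.015, -0.672]]
ft_force: [-1.8, 1.3, -2.5]
gripper_width: 0.997
grasp_force: 0.0
```

Emit:
send_rows(claw=[0.085], xyz=[[-0.74,0,-0.68]], twist=[0])

```text
time_s: 19.15
position: [0.4179, -0.0391, 0.9124]
eef_rot: [[-0.639, 0.179, 0.748], [0.13, 0.984, -0.125], [-0.758, 0.018, -0.652]]
ft_force: [-0.0, -0.2, 0.5]
gripper_width: 0.995
grasp_force: 0.0
```

```bash
cat >> h.py <<'E'
def got(target,s=None):
    "as go, but for the tilted tool: twist that makes tool y level"
    s=s or observe();R=np.array(s['eef_rot']);z=R[:,2]
    yd=np.cross(z,np.cross([0,0,1],z));yd=np.cross(z,[0,0,1.]);yd/=np.linalg.norm(yd);yd*=np.sign(yd@R[:,1])
    tw=np.degrees(np.arctan2(-(yd@R[:,0]),yd@R[:,1]))
    print('t',s['time_s'],'pos',np.round(s['position'],4),'z az %.2f tilt %.2f'%(np.degrees(np.arctan2(z[1],z[0])),np.degrees(np.arccos(-z[2]))),'j',np.round(s['joint_pos'],2),'f',np.round(s['ft_force'],1),'w %.3f'%s['gripper_width'])
    print('shift',np.round(R.T@(np.array(target)-s['position']),4),'twist %.2f'%tw)
E
python3 -c "
from h import *
s=observe();z=s['eef_rot'][:,2]
g=np.array([.5154,-.0843,.029])
got(g+.005*z-.12*z)   # 12 cm back along the tool
"
```

```text
t 19.15 pos [ 0.4179 -0.0391  0.9124] z az -9.47 tilt 49.32 j [-0.41  0.07  1.37  2.02  0.18 -0.13] f [-0.  -0.2  0.5] w 0.995
shift [ 0.6016 -0.0427  0.5394] twist -1.34
```

Emit:
send_rows(claw=[0.085,0.085,0.085,0.085,0.085,0.085,0.085,0.085,0.085,0.07,0.06,0.05], xyz=[[0.033,-0.002,0.03],[0.066,-0.005,0.059],[0.099,-0.007,0.089],[0.132,-0.01,0.118],[0.165,-0.012,0.148],[0.198,-0.014,0.178],[0.231,-0.016,0.207],[0.264,-0.018,0.237],[0.297,-0.021,0.266],[0.33,-0.023,0.296],[0.363,-0.026,0.325],[0.396,-0.028,0.355]], twist=[0,0,-0.3,-0.6,-1,-1.3,-1.3,-1.3,-1.3,-1.3,-1.3,-1.3])

```text
time_s: 20.35
position: [0.4237, -0.0568, 0.4493]
eef_rot: [[-0.643, 0.166, 0.748], [0.108, 0.986, -0.126], [-0.759, 0.0, -0.652]]
ft_force: [0.6, -0.2, 0.6]
gripper_width: 0.588
grasp_force: 0.0
```

```bash
python3 -c "
from h import *
s=observe();z=s['eef_rot'][:,2]
g=np.array([.5154,-.0843,.029])
got(g+.005*z-.10*z)
"
```

```text
t 20.35 pos [ 0.4237 -0.0568  0.4493] z az -9.54 tilt 49.34 j [-0.48 -0.63 -0.73  0.63  0.24 -0.21] f [ 0.6 -0.2  0.6] w 0.588
shift [ 0.2569 -0.012   0.2509] twist -0.02
```

```bash
python3 -c "
from h import *
s=observe();z=s['eef_rot'][:,2]
g=np.array([.5154,-.0843,.029])
got(g+.005*z+[0,0,.08])
got(g+.005*z)
"
```

```text
t 20.35 pos [ 0.4237 -0.0568  0.4493] z az -9.54 tilt 49.34 j [-0.48 -0.63 -0.73  0.63  0.24 -0.21] f [ 0.6 -0.2  0.6] w 0.588
shift [ 0.1962 -0.012   0.2988] twist -0.02
t 20.35 pos [ 0.4237 -0.0568  0.4493] z az -9.54 tilt 49.34 j [-0.48 -0.63 -0.73  0.63  0.24 -0.21] f [ 0.6 -0.2  0.6] w 0.588
shift [ 0.2569 -0.012   0.3509] twist -0.02
```

Emit:
send_rows(claw=[0.05,0.05,0.05,0.05,0.05,0.05,0.05,0.05,0.05,0.05,0.05,0.05], xyz=[[-0.03,-0.003,0.035],[-0.06,-0.006,0.07],[-0.027,-0.007,0.1],[0.005,-0.008,0.13],[0.037,-0.009,0.157],[0.069,-0.01,0.186],[0.101,-0.011,0.214],[0.133,-0.012,0.243],[0.165,-0.012,0.272],[0.19,-0.012,0.293],[0.196,-0.012,0.299],[0.196,-0.012,0.299]], twist=[0,0,0,0,0,0,0,0,0,0,0,0])

```text
time_s: 21.55
position: [0.5251, -0.0863, 0.1079]
eef_rot: [[-0.652, 0.166, 0.74], [0.111, 0.986, -0.123], [-0.75, 0.002, -0.661]]
ft_force: [-0.8, -0.5, 0.7]
gripper_width: 0.586
grasp_force: 0.0
```

```bash
python3 -c "
from h import *
s=observe();z=s['eef_rot'][:,2]
g=np.array([.5154,-.0843,.029])
got(g+.005*z)
cv2.imwrite('pics/w6.png',snapshot('wrist')[:,:,::-1])
"
```

```text
t 21.55 pos [ 0.5251 -0.0863  0.1079] z az -9.44 tilt 48.59 j [-0.41  0.32 -1.3  -0.88  0.18 -0.16] f [-0.8 -0.5  0.7] w 0.586
shift [0.0657 0.0002 0.0498] twist -0.16
```

View pics/w6.png

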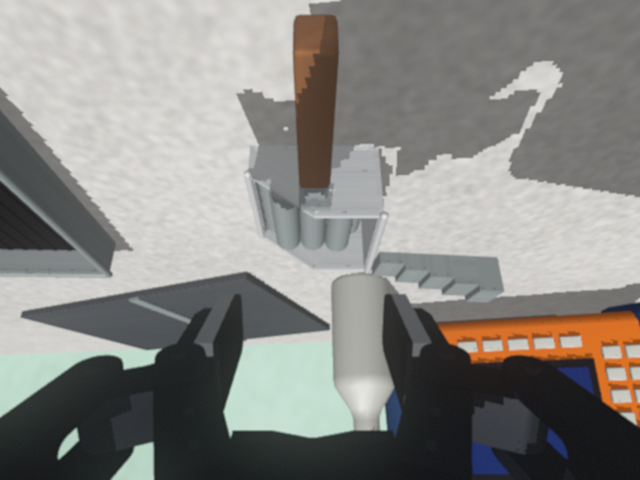

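The handle is centred between the fingers, with its top end at (315,20) and its near end at (313,185). The elbow is at its range end, so I'll grip nearer the pan and descend in short calls.

Emit:
send_rows(claw=[0.05,0.05], xyz=[[0.008,0,0.022],[0.02,0,0.031]], twist=[0,0])

```text
time_s: 21.8
position: [0.5397, -0.0891, 0.0778]
eef_rot: [[-0.647, 0.165, 0.745], [0.108, 0.986, -0.125], [-0.755, -0.0, -0.656]]
ft_force: [-0.4, -0.5, 0.1]
gripper_width: 0.585
grasp_force: 0.0
```

```bash
python3 -c "
from h import *
s=observe();z=s['eef_rot'][:,2]
g=np.array([.5312,-.087,.029])
got(g+.005*z)
"
```

```text
t 21.8 pos [ 0.5397 -0.0891  0.0778] z az -9.53 tilt 49.03 j [-0.4   0.48 -1.3  -1.05  0.17 -0.15] f [-0.4 -0.5  0.1] w 0.585
shift [0.0425 0.0007 0.0304] twist 0.02
```

Emit:
send_rows(claw=[0.05,0.05], xyz=[[0.018,0,0.014],[0.018,0,0.014]], twist=[0,0])

```text
time_s: 22.0
position: [0.5409, -0.089, 0.0525]
eef_rot: [[-0.655, 0.165, 0.737], [0.111, 0.986, -0.122], [-0.747, 0.002, -0.665]]
ft_force: [-0.4, -0.6, 0.3]
gripper_width: 0.585
grasp_force: 0.0
```

```bash
python3 -c "
from h import *
s=observe();z=s['eef_rot'][:,2]
g=np.array([.5312,-.087,.029])
got(g+.005*z)
"
```

```text
t 22.0 pos [ 0.5409 -0.089   0.0525] z az -9.43 tilt 48.35 j [-0.39  0.58 -1.3  -1.14  0.17 -0.15] f [-0.4 -0.6  0.3] w 0.585
shift [0.0242 0.0003 0.0132] twist -0.12
```

Emit:
send_rows(claw=[0.05,0.05], xyz=[[0.014,0,0.008],[0.014,0,0.008]], twist=[0,0])

```text
time_s: 22.2
position: [0.5423, -0.0894, 0.0391]
eef_rot: [[-0.656, 0.165, 0.736], [0.111, 0.986, -0.122], [-0.746, 0.001, -0.666]]
ft_force: [-0.2, -0.9, -0.6]
gripper_width: 0.59
grasp_force: 0.0
```

```bash
python3 -c "
from h import *
s=observe();z=s['eef_rot'][:,2]
g=np.array([.5312,-.087,.029])
got(g+.005*z)
"
```

```text
t 22.2 pos [ 0.5423 -0.0894  0.0391] z az -9.43 tilt 48.26 j [-0.39  0.64 -1.3  -1.19  0.17 -0.15] f [-0.2 -0.9 -0.6] w 0.590
shift [0.0151 0.0005 0.0032] twist -0.10
```

Emit:
send_rows(claw=[0.05], xyz=[[0.022,0,0]], twist=[0])

```text
time_s: 22.3
position: [0.5412, -0.0895, 0.0257]
eef_rot: [[-0.662, 0.164, 0.731], [0.111, 0.986, -0.121], [-0.741, 0.001, -0.671]]
ft_force: [-0.2, -0.5, 0.3]
gripper_width: 0.583
grasp_force: 0.0
```

Emit:
send_rows(claw=[0.05], xyz=[[0.008,0,-0.004]], twist=[0])

```text
time_s: 22.4
position: [0.5387, -0.0893, 0.0209]
eef_rot: [[-0.669, 0.164, 0.725], [0.113, 0.986, -0.119], [-0.735, 0.002, -0.678]]
ft_force: [0.5, -0.2, 0.4]
gripper_width: 0.584
grasp_force: 0.0
```

```bash
python3 -c "
from h import *
s=observe();z=s['eef_rot'][:,2]
g=np.array([.5312,-.087,.029])
got(g+.005*z)
"
```

```text
t 22.4 pos [ 0.5387 -0.0893  0.0209] z az -9.33 tilt 47.31 j [-0.4   0.7  -1.3  -1.24  0.17 -0.16] f [ 0.5 -0.2  0.4] w 0.584
shift [-0.0007  0.001  -0.0062] twist -0.16
```

Emit:
send_rows(claw=[0.05,0.02,0.005,0.005,0.005,0.005,0.005], xyz=[[-0.001,0.001,-0.006],[-0.001,0.001,-0.006],[-0.001,0.001,-0.006],[-0.001,0.001,-0.006],[-0.001,0.001,-0.006],[-0.001,0.001,-0.006],[-0.001,0.001,-0.006]], twist=[0,0,0,0,0,0,0])

```text
time_s: 23.1
position: [0.538, -0.088, 0.0261]
eef_rot: [[-0.669, 0.164, 0.725], [0.112, 0.987, -0.119], [-0.734, 0.002, -0.679]]
ft_force: [-5.1, 0.7, 11.5]
gripper_width: 0.155
grasp_force: 58.4
```

```bash
python3 -c "
from h import *
s=observe();z=s['eef_rot'][:,2]
g=np.array([.5312,-.087,.029])
got(g+.005*z);print(s['grasp_force'])
"
```

```text
t 23.1 pos [ 0.538  -0.088   0.0261] z az -9.30 tilt 47.26 j [-0.39  0.67 -1.3  -1.21  0.17 -0.16] f [-5.1  0.7 11.5] w 0.155
shift [ 0.0025 -0.0001 -0.002 ] twist -0.16
58.4026175737381
```

Emit:
send_rows(claw=[0.005,0.005,0.005,0.005,0.005,0.005,0.005,0.005], xyz=[[-0.003,0,-0.002],[-0.008,0,-0.006],[-0.016,0,-0.012],[-0.028,0,-0.02],[-0.042,0,-0.03],[-0.056,0,-0.04],[-0.066,0,-0.046],[-0.066,0,-0.046]], twist=[0,0,0,0,0,0,0,0])

```text
time_s: 23.9
position: [0.5486, -0.09, 0.1058]
eef_rot: [[-0.67, 0.164, 0.724], [0.113, 0.986, -0.119], [-0.733, 0.002, -0.68]]
ft_force: [-0.4, -0.2, -6.4]
gripper_width: 0.155
grasp_force: 58.8
```

```bash
python3 -c "
from h import *
s=observe();print(s['grasp_force'],s['wrist_torque'])
got([.53,-.2,.11])
cv2.imwrite('pics/w7.png',np.hstack([cv2.resize(snapshot('wrist'),(400,300)),cv2.resize(snapshot('scene')[130:370,180:500],(400,300))])[:,:,::-1])
"
```

```text
58.835134506225586 [ 0.28011025  1.95641856 -0.00673322]
t 23.9 pos [ 0.5486 -0.09    0.1058] z az -9.33 tilt 47.18 j [-0.39  0.32 -1.22 -0.78  0.16 -0.15] f [-0.4 -0.2 -6.4] w 0.155
shift [-0.0031 -0.1115 -0.0033] twist -0.16
```

View pics/w7.png

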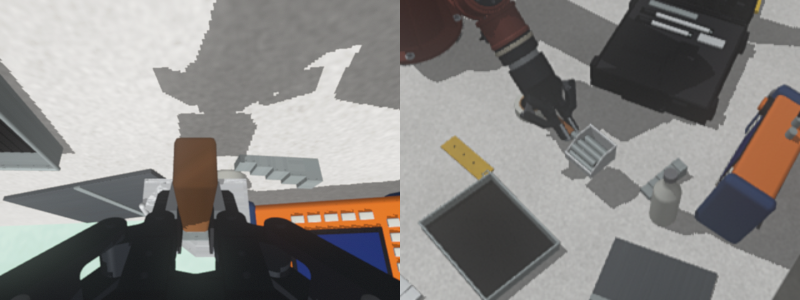

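```bash
cat > pour.py <<'E'
from h import *
from scipy.spatial.transform import Rotation as Ro
s=observe();R0=np.array(s['eef_rot']);a=R0[:,2];P=np.array(s['position'])
ps=np.radians(-9.6);X=np.array([np.cos(ps),np.sin(ps),0]);Z=np.array([0,0,1.]);Y=np.cross(Z,X);B=np.c_[X,Y,Z]
C0=P-.005*a+.0685*X-.0295*Z          # pan origin now
corn=lambda c:np.array(c)
pts={'lipL':(-.035,-.0335,.018),'lipR':(.035,-.0335,.018),'botfL':(-.035,-.0335,0),'botfR':(.035,-.0335,0),'botbL':(-.035,.0335,0),'botbR':(.035,.0335,0)}
ta=np.radians(-11.2);T=np.array([[np.cos(ta),-np.sin(ta)],[np.sin(ta),np.cos(ta)]]);tc=np.array([.536,-.3235])
def pan(phi,tcp):
    r=Ro.from_rotvec(a*np.radians(phi)).as_matrix();M=r@B
    f=lambda q:tcp+r@(C0-P)+M@np.array(q)
    g=M.T@[0,0,-1.]
    return f,g,M
if __name__=='__main__':
    for phi in(0,20,30,40,50,60,70):
        f,g,M=pan(phi,np.zeros(3))
        print(phi,'tip %.1f'%np.degrees(np.arctan2(-g[1],-g[2])),'g',np.round(g,2),{k:np.round(f(v),3).tolist() for k,v in pts.items()})
E
python3 pour.py
```

```text
0 tip -0.0 g [ 0.  0. -1.] {'lipL': [0.024, -0.038, -0.008], 'lipR': [0.093, -0.05, -0.008], 'botfL': [0.024, -0.038, -0.026], 'botfR': [0.093, -0.05, -0.026], 'botbL': [0.035, 0.028, -0.026], 'botbR': [0.104, 0.016, -0.026]}
20 tip 14.5 g [ 0.03 -0.25 -0.97] {'lipL': [0.015, -0.039, -0.017], 'lipR': [0.079, -0.067, -0.019], 'botfL': [0.016, -0.035, -0.035], 'botfR': [0.081, -0.063, -0.037], 'botbL': [0.042, 0.024, -0.018], 'botbR': [0.107, -0.003, -0.02]}
30 tip 21.5 g [ 0.07 -0.37 -0.93] {'lipL': [0.011, -0.039, -0.022], 'lipR': [0.072, -0.073, -0.027], 'botfL': [0.013, -0.032, -0.039], 'botfR': [0.074, -0.067, -0.043], 'botbL': [0.045, 0.021, -0.014], 'botbR': [0.106, -0.013, -0.019]}
40 tip 28.2 g [ 0.12 -0.47 -0.87] {'lipL': [0.007, -0.037, -0.026], 'lipR': [0.063, -0.077, -0.035], 'botfL': [0.01, -0.029, -0.042], 'botfR': [0.067, -0.069, -0.05], 'botbL': [0.048, 0.017, -0.011], 'botbR': [0.104, -0.023, -0.019]}
50 tip 34.7 g [ 0.18 -0.56 -0.81] {'lipL': [0.003, -0.034, -0.031], 'lipR': [0.055, -0.079, -0.043], 'botfL': [0.008, -0.024, -0.045], 'botfR': [0.06, -0.07, -0.058], 'botbL': [0.05, 0.013, -0.008], 'botbR': [0.101, -0.033, -0.02]}
60 tip 40.8 g [ 0.25 -0.63 -0.73] {'lipL': [0.0, -0.03, -0.035], 'lipR': [0.046, -0.079, -0.052], 'botfL': [0.006, -0.019, -0.048], 'botfR': [0.053, -0.069, -0.066], 'botbL': [0.051, 0.007, -0.005], 'botbR': [0.097, -0.042, -0.023]}
70 tip 46.7 g [ 0.33 -0.69 -0.65] {'lipL': [-0.002, -0.025, -0.038], 'lipR': [0.038, -0.077, -0.061], 'botfL': [0.005, -0.014, -0.05], 'botfR': [0.046, -0.066, -0.073], 'botbL': [0.052, 0.002, -0.004], 'botbR': [0.092, -0.05, -0.027]}
```

The scene view shows the pan level in the gripper with all its pins. I'll move it over the tray.

Emit:
send_rows(claw=[0.005,0.005,0.005,0.005,0.005,0.005,0.005,0.005,0.005], xyz=[[0,-0.01,0],[0,-0.03,0],[0,-0.055,0.002],[0,-0.08,0.005],[0.001,-0.105,0.01],[0.002,-0.13,0.015],[0.002,-0.15,0.019],[0.002,-0.162,0.02],[0.002,-0.165,0.02]], twist=[0,0,0,0,0,0,0,0,0])

```text
time_s: 24.9
position: [0.5339, -0.2558, 0.0879]
eef_rot: [[-0.672, 0.166, 0.722], [0.115, 0.986, -0.119], [-0.732, 0.003, -0.682]]
ft_force: [1.0, 0.6, -5.8]
gripper_width: 0.151
grasp_force: 59.1
```

Emit:
send_rows(claw=[0.005,0.005,0.005,0.005,0.005,0.005,0.005,0.005,0.005,0.005,0.005,0.005], xyz=[[0,0,0],[0,0,0],[0,0,0],[0,0,0],[0,0,0],[0,0,0],[0,0,0],[0,0,0],[0,0,0],[0,0,0],[0,0,0],[0,0,0]], twist=[2,5,8,11,14,17,20,23,26,28,30,30])

```text
time_s: 26.1
position: [0.5342, -0.2535, 0.0884]
eef_rot: [[-0.5, 0.477, 0.723], [0.592, 0.797, -0.117], [-0.632, 0.369, -0.681]]
ft_force: [-0.3, -0.0, -7.0]
gripper_width: 0.153
grasp_force: 59.1
```

```bash
python3 -c "
from h import *
s=observe();print(s['grasp_force'],s['wrist_torque'],s['gripper_width'])
got([.535,-.255,.09])
cv2.imwrite('pics/w8.png',np.hstack([cv2.resize(snapshot('top')[160:340,360:520],(400,450)),cv2.resize(snapshot('scene')[250:400,180:320],(400,450))])[:,:,::-1])
"
```

```text
59.07399773597717 [0.41635428 1.86018279 0.00414594] 0.15266280868272913
t 26.1 pos [ 0.5342 -0.2535  0.0884] z az -9.20 tilt 47.05 j [-0.8   0.4  -1.08 -0.61  0.45  0.06] f [-0.3 -0.  -7. ] w 0.153
shift [-0.0023 -0.0003 -0.0003] twist -30.30
```

View pics/w8.png

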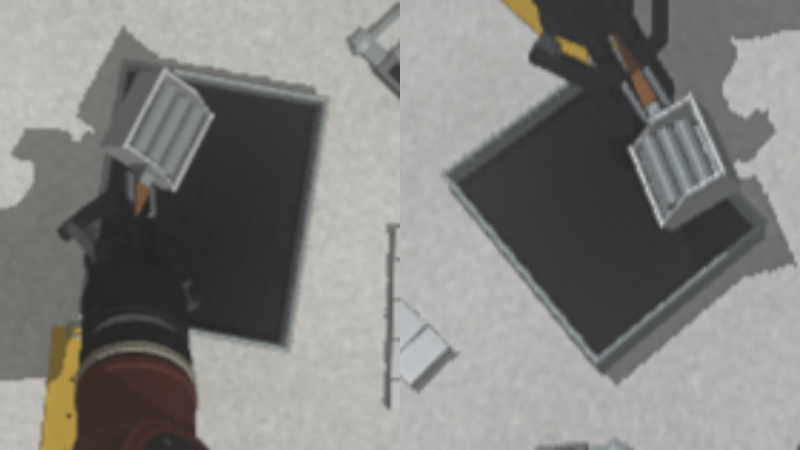

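The pan is tipped partway over the tray's back-left part, with three upper pins visible and the liner still empty. I'll keep tipping and count from here by numbers (bright blobs on the liner, wrist weight).

Emit:
send_rows(claw=[0.005,0.005,0.005,0.005,0.005,0.005,0.005,0.005,0.005,0.005,0.005], xyz=[[0,0,0],[0,0,0],[0,0,0],[0,0,0],[0,0,0],[0,0,0],[0,0,0],[0,0,0],[0,0,0],[0,0,0],[0,0,0]], twist=[2,4,6,8,10,12,14,15,15,15,15])

```text
time_s: 27.3
position: [0.5346, -0.2549, 0.089]
eef_rot: [[-0.359, 0.59, 0.723], [0.777, 0.618, -0.118], [-0.517, 0.52, -0.68]]
ft_force: [0.9, -0.8, -5.7]
gripper_width: 0.15
grasp_force: 59.2
```

```bash
cat > cnt.py <<'E'
from h import *
def count(show=True):
    c=camera_model('top');T=np.linalg.inv(c['cam_to_world']);K=np.array(c['mtx'])
    def pr(p):
        q=K@(T[:3,:3]@p+T[:3,3]);return q[:2]/q[2]
    a=np.radians(-11.2);X=np.array([np.cos(a),np.sin(a),0]);Y=np.array([-np.sin(a),np.cos(a),0]);C=np.array([.536,-.3235,.012])
    poly=np.array([pr(C+i*.096*X+j*.076*Y) for i,j in((-1,-1),(1,-1),(1,1),(-1,1))])
    im=snapshot('top');g=cv2.cvtColor(im,cv2.COLOR_RGB2GRAY);m=np.zeros_like(g);cv2.fillPoly(m,[np.int32(poly)],255)
    b=((g>85)&(m>0)).astype(np.uint8)
    n,l,st,ce=cv2.connectedComponentsWithStats(b)
    for i in range(1,n):
        if st[i,4]>25:
            w=ray('top',ce[i],.016)[:2]
            u=(w-C[:2])@np.c_[X[:2],Y[:2]]
            print('blob area',st[i,4],'tray xy mm',np.round(u*1000),'rect',np.round(cv2.minAreaRect(np.argwhere(l==i).astype(np.float32))[1],0))
    cv2.imwrite('pics/cnt_%.2f.png'%observe()['time_s'],im[:,:,::-1])
if __name__=='__main__':
    F=[];W=[]
    for i in range(3):
        s=observe();F.append(s['ft_force']);W.append(s['wrist_torque']);snapshot('scene') if i<2 else 0
    print('t',s['time_s'],'F',np.mean(F,0).round(2),'M',np.mean(W,0).round(2));count()
    got(s['position'])
E
python3 cnt.py
```

```text
t 27.4 F [ 0.27 -0.42 -5.88] M [ 0.41  1.92 -0.03]
blob area 1290 tray xy mm [52. 38.] rect [34. 49.]
t 27.45 pos [ 0.5346 -0.2549  0.0891] z az -9.31 tilt 47.13 j [-0.81  0.4  -1.08 -0.61  0.46  0.32] f [-0.9 -0.2 -6. ] w 0.155
shift [0.0001 0.     0.    ] twist -45.17
```

Emit:
send_rows(claw=[0.005,0.005,0.005,0.005,0.005,0.005], xyz=[[0,0,0],[0,0,0],[0,0,0],[0,0,0],[0,0,0],[0,0,0]], twist=[1,2,3,4,4,4])

```text
time_s: 28.05
position: [0.5347, -0.255, 0.0892]
eef_rot: [[-0.316, 0.614, 0.723], [0.819, 0.562, -0.119], [-0.479, 0.555, -0.68]]
ft_force: [-0.4, 0.3, -4.6]
gripper_width: 0.149
grasp_force: 59.4
```

```bash
python3 cnt.py
```

```text
t 28.15 F [-0.06  0.04 -4.7 ] M [ 0.33  1.55 -0.02]
blob area 1314 tray xy mm [51. 37.] rect [34. 49.]
blob area 207 tray xy mm [18.  1.] rect [ 8. 32.]
blob area 179 tray xy mm [ -5. -24.] rect [ 6. 29.]
t 28.2 pos [ 0.5348 -0.2551  0.0893] z az -9.33 tilt 47.16 j [-0.81  0.4  -1.08 -0.61  0.46  0.39] f [-0.3 -0.5 -6.1] w 0.153
shift [ 0. -0.  0.] twist -49.15
```

Emit:
send_rows(claw=[0.005,0.005,0.005,0.005,0.005], xyz=[[0,0,0],[0,0,0],[0,0,0],[0,0,0],[0,0,0]], twist=[1,2,3,3,3])

```text
time_s: 28.7
position: [0.5346, -0.255, 0.0891]
eef_rot: [[-0.284, 0.63, 0.723], [0.847, 0.518, -0.119], [-0.449, 0.579, -0.68]]
ft_force: [0.0, 0.2, -4.9]
gripper_width: 0.152
grasp_force: 59.4
```

```bash
python3 cnt.py
```

```text
t 28.8 F [-0.01  0.03 -4.56] M [ 0.34  1.57 -0.  ]
blob area 1314 tray xy mm [50. 36.] rect [33. 50.]
blob area 366 tray xy mm [-22. -60.] rect [14. 37.]
t 28.85 pos [ 0.5346 -0.255   0.0891] z az -9.31 tilt 47.12 j [-0.81  0.4  -1.08 -0.61  0.46  0.44] f [ 0.5 -0.2 -4.7] w 0.154
shift [-0. -0. -0.] twist -52.18
```

Emit:
send_rows(claw=[0.005,0.005,0.005,0.005,0.005,0.005], xyz=[[0,0,0],[0,0,0],[0,0,0],[0,0,0],[0,0,0],[0,0,0]], twist=[1,2,3,4,4,4])

```text
time_s: 29.45
position: [0.5346, -0.2549, 0.0891]
eef_rot: [[-0.239, 0.648, 0.723], [0.881, 0.458, -0.119], [-0.408, 0.609, -0.68]]
ft_force: [-0.9, 0.2, -4.5]
gripper_width: 0.154
grasp_force: 59.4
```

```bash
python3 cnt.py
```

```text
t 29.55 F [-0.57 -0.08 -4.72] M [0.36 1.55 0.  ]
blob area 1314 tray xy mm [50. 35.] rect [33. 50.]
blob area 367 tray xy mm [-22. -60.] rect [14. 37.]
t 29.6 pos [ 0.5346 -0.2549  0.0891] z az -9.31 tilt 47.13 j [-0.81  0.4  -1.08 -0.61  0.46  0.51] f [ 0.6 -1.2 -4.6] w 0.151
shift [-0. -0.  0.] twist -56.18
```

Emit:
send_rows(claw=[0.005,0.005,0.005,0.005,0.005,0.005,0.005], xyz=[[0,0,0],[0,0,0],[0,0,0],[0,0,0],[0,0,0],[0,0,0],[0,0,0]], twist=[1,2,3,4,5,5,5])

```text
time_s: 30.3
position: [0.5346, -0.255, 0.0891]
eef_rot: [[-0.182, 0.666, 0.723], [0.918, 0.379, -0.119], [-0.353, 0.642, -0.68]]
ft_force: [0.3, 0.4, -4.1]
gripper_width: 0.154
grasp_force: 59.4
```

```bash
python3 cnt.py
```

```text
t 30.4 F [ 0.32  0.17 -4.64] M [ 0.38  1.58 -0.  ]
blob area 1291 tray xy mm [49. 33.] rect [32. 49.]
blob area 368 tray xy mm [-22. -60.] rect [14. 37.]
t 30.45 pos [ 0.5346 -0.2549  0.0891] z az -9.31 tilt 47.12 j [-0.81  0.4  -1.08 -0.61  0.46  0.6 ] f [-0.3 -0.1 -3.9] w 0.153
shift [0. 0. 0.] twist -61.18
```

Emit:
send_rows(claw=[0.005,0.005,0.005,0.005,0.005,0.005,0.005], xyz=[[0,0,0],[0,0,0],[0,0,0],[0,0,0],[0,0,0],[0,0,0],[0,0,0]], twist=[1,2,3,4,5,5,5])

```text
time_s: 31.15
position: [0.5346, -0.2549, 0.0891]
eef_rot: [[-0.123, 0.68, 0.723], [0.947, 0.298, -0.119], [-0.296, 0.67, -0.68]]
ft_force: [-0.5, -0.4, -4.5]
gripper_width: 0.157
grasp_force: 59.4
```

```bash
python3 cnt.py
```

```text
t 31.25 F [-0.27 -0.19 -4.58] M [0.38 1.55 0.  ]
blob area 1257 tray xy mm [48. 31.] rect [32. 49.]
blob area 364 tray xy mm [-22. -60.] rect [14. 37.]
blob area 37 tray xy mm [-30.  65.] rect [10.  3.]
t 31.3 pos [ 0.5346 -0.2549  0.0891] z az -9.31 tilt 47.12 j [-0.81  0.4  -1.08 -0.61  0.46  0.68] f [-0.2  0.6 -5.1] w 0.156
shift [-0.  0. -0.] twist -66.18
```

Two pins are in the tray, which is within the range asked, and further tipping isn't releasing a third, so I'll level the pan.

Emit:
send_rows(claw=[0.005,0.005,0.005,0.005,0.005,0.005,0.005,0.005,0.005,0.005,0.005,0.005], xyz=[[0,0,0],[0,0,0],[0,0,0],[0,0,0],[0,0,0],[0,0,0],[0,0,0],[0,0,0],[0,0,0],[0,0,0],[0,0,0],[0,0,0]], twist=[-2,-6,-10,-14,-18,-22,-26,-30,-34,-38,-42,-46])

```text
time_s: 32.5
position: [0.5346, -0.255, 0.0891]
eef_rot: [[-0.576, 0.382, 0.723], [0.441, 0.89, -0.119], [-0.689, 0.251, -0.68]]
ft_force: [0.2, -0.1, -3.7]
gripper_width: 0.155
grasp_force: 59.4
```

Emit:
send_rows(claw=[0.005,0.005,0.005,0.005,0.005,0.005,0.005], xyz=[[0,0,0],[0,0,0],[0,0,0],[0,0,0],[0,0,0],[0,0,0],[0,0,0]], twist=[-4,-8,-12,-16,-19,-20,-20])

```text
time_s: 33.2
position: [0.5346, -0.255, 0.0891]
eef_rot: [[-0.671, 0.164, 0.723], [0.114, 0.986, -0.119], [-0.733, 0.003, -0.68]]
ft_force: [-0.2, -0.9, -4.3]
gripper_width: 0.157
grasp_force: 59.4
```

```bash
python3 cnt.py; python3 -c "
from h import *
got([.555,-.092,.09]);got([.555,-.092,.03]);got([.555,-.092,.026])"
```

```text
t 33.3 F [-0.25 -0.18 -4.48] M [ 0.22  1.62 -0.01]
blob area 1023 tray xy mm [54. 51.] rect [27. 53.]
blob area 26 tray xy mm [ 1. 68.] rect [ 2. 12.]
blob area 370 tray xy mm [-22. -60.] rect [14. 37.]
t 33.35 pos [ 0.5346 -0.255   0.0891] z az -9.31 tilt 47.13 j [-0.81  0.4  -1.08 -0.61  0.46 -0.47] f [-0.1 -0.5 -4.3] w 0.152
shift [ 0. -0.  0.] twist -0.24
t 33.35 pos [ 0.5346 -0.255   0.0891] z az -9.31 tilt 47.13 j [-0.81  0.4  -1.08 -0.61  0.46 -0.47] f [-0.1 -0.5 -4.3] w 0.152
shift [ 0.0043  0.1641 -0.0052] twist -0.24
t 33.35 pos [ 0.5346 -0.255   0.0891] z az -9.31 tilt 47.13 j [-0.81  0.4  -1.08 -0.61  0.46 -0.47] f [-0.1 -0.5 -4.3] w 0.152
shift [0.0483 0.1639 0.0356] twist -0.24
t 33.35 pos [ 0.5346 -0.255   0.0891] z az -9.31 tilt 47.13 j [-0.81  0.4  -1.08 -0.61  0.46 -0.47] f [-0.1 -0.5 -4.3] w 0.152
shift [0.0512 0.1639 0.0383] twist -0.24
```

Emit:
send_rows(claw=[0.005,0.005,0.005,0.005,0.005,0.005,0.005,0.005,0.005,0.005,0.005], xyz=[[0,0.01,0],[0,0.03,0],[0,0.055,0],[0,0.08,0],[0.001,0.105,-0.001],[0.002,0.13,-0.003],[0.004,0.15,-0.005],[0.01,0.162,0],[0.02,0.164,0.01],[0.032,0.164,0.021],[0.04,0.164,0.028]], twist=[0,0,0,0,0,0,0,0,0,0,0])

```text
time_s: 34.45
position: [0.5547, -0.0908, 0.0404]
eef_rot: [[-0.671, 0.163, 0.723], [0.113, 0.987, -0.117], [-0.733, 0.003, -0.681]]
ft_force: [-0.3, 0.4, -4.9]
gripper_width: 0.155
grasp_force: 59.5
```

```bash
python3 -c "
from h import *
got([.555,-.092,.027])"
```

```text
t 34.45 pos [ 0.5547 -0.0908  0.0404] z az -9.20 tilt 47.10 j [-0.38  0.59 -1.25 -1.08  0.16 -0.15] f [-0.3  0.4 -4.9] w 0.155
shift [ 0.0095 -0.0012  0.0094] twist -0.27
```

Emit:
send_rows(claw=[0.005,0.005,0.005,0.005,0.005], xyz=[[0.004,0,0.004],[0.007,0,0.0065],[0.009,0,0.0085],[0.01,0,0.0095],[0.01,0,0.0095]], twist=[0,0,0,0,0])

```text
time_s: 34.95
position: [0.5553, -0.092, 0.0276]
eef_rot: [[-0.671, 0.164, 0.724], [0.113, 0.986, -0.119], [-0.733, 0.002, -0.68]]
ft_force: [-0.5, -0.2, -4.4]
gripper_width: 0.155
grasp_force: 59.4
```

Emit:
send_rows(claw=[0.005,0.005,0.005], xyz=[[0.001,0,0.001],[0.002,0,0.0015],[0.002,0,0.0015]], twist=[0,0,0])

```text
time_s: 35.25
position: [0.5554, -0.0921, 0.0261]
eef_rot: [[-0.669, 0.164, 0.725], [0.113, 0.986, -0.119], [-0.735, 0.002, -0.678]]
ft_force: [-6.4, 1.3, 7.6]
gripper_width: 0.159
grasp_force: 61.3
```

Emit:
send_rows(claw=[0.012,0.02,0.03,0.04,0.04,0.04,0.04,0.04,0.04,0.04,0.04,0.04], xyz=[[0,0,0],[0,0,0],[0,0,0],[0,0,0],[-0.004,0,-0.004],[-0.015,0,-0.013],[-0.03,0,-0.028],[-0.05,0,-0.046],[-0.075,0,-0.07],[-0.1,0,-0.095],[-0.12,0,-0.125],[-0.12,0,-0.125]], twist=[0,0,0,0,0,0,0,0,0,0,0,0])

```text
time_s: 36.45
position: [0.5464, -0.0911, 0.2046]
eef_rot: [[-0.664, 0.164, 0.729], [0.11, 0.987, -0.121], [-0.739, 0.0, -0.673]]
ft_force: [0.9, -0.1, 1.0]
gripper_width: 0.466
grasp_force: 0.0
```

```bash
python3 cnt.py
python3 - <<'E'
from h import *
# pan on bench: top view vs. first top image, changed regions (bystanders must be unchanged)
im=snapshot('top');o=cv2.imread('pics/top0.png')[:,:,::-1]
g=cv2.cvtColor(np.ascontiguousarray(im),cv2.COLOR_RGB2HSV)
b=((g[...,0]<15)&(g[...,1]>110)&(g[...,2]>80)).astype(np.uint8);b[:150]=0
n,l,st,ce=cv2.connectedComponentsWithStats(b)
for i in range(1,n):
    if st[i,4]>60: print('orange/wood',st[i,4],ray('top',ce[i],.037)[:2].round(3),cv2.minAreaRect(np.argwhere(l==i).astype(np.float32)))
for nm,(u,v) in dict(bottle=(323,125),wedge=(293,150),tag=(388,322),tape=(300,310),calip=(525,190),notch=(526,287)).items():
    t=o[v-25:v+25,u-25:u+25];r=cv2.matchTemplate(im[v-35:v+35,u-35:u+35],t,cv2.TM_CCOEFF_NORMED)
    _,m,_,p=cv2.minMaxLoc(r);print(nm,round(m,2),p[0]-10,p[1]-10)
E
```

```text
t 36.55 F [ 0.29 -0.06  0.77] M [0.12 0.7  0.  ]
blob area 191 tray xy mm [38. 60.] rect [ 7. 29.]
blob area 372 tray xy mm [-22. -60.] rect [14. 37.]
t 36.6 pos [ 0.5448 -0.0906  0.198 ] z az -9.32 tilt 47.17 j [-0.39  0.   -1.1  -0.34  0.17 -0.15] f [ 0.2  0.2 -0.5] w 0.470
shift [-0.0017 -0.0001 -0.0008] twist -0.17
orange/wood 86 [ 0.548 -0.09 ] ((236.00997924804688, 329.0699768066406), (4.949747562408447, 16.68772315979004), 81.8698959350586)
bottle 1.0 0 0
wedge 0.54 0 0
tag 0.93 0 0
tape -0.02 10 4
calip 1.0 0 0
notch 0.43 0 0
```

Emit:
send_rows(claw=[0.04,0.04,0.04,0.04,0.04,0.04,0.04,0.04,0.04,0.04], xyz=[[-0.03,0.01,-0.03],[-0.06,0.04,-0.055],[-0.09,0.08,-0.08],[-0.12,0.12,-0.1],[-0.14,0.16,-0.12],[-0.14,0.2,-0.13],[-0.14,0.24,-0.13],[-0.14,0.26,-0.13],[-0.14,0.26,-0.13],[-0.14,0.26,-0.13]], twist=[0,0,0,0,0,0,0,0,0,0])

```text
time_s: 37.65
position: [0.5873, 0.1657, 0.3866]
eef_rot: [[-0.674, 0.163, 0.721], [0.111, 0.987, -0.119], [-0.73, 0.0, -0.683]]
ft_force: [-0.5, 0.2, -0.4]
gripper_width: 0.467
grasp_force: 0.0
```

```bash
python3 cnt.py
python3 - <<'E'
from h import *
print(observe()['joint_velocities'].round(3))
im=snapshot('top');o=cv2.imread('pics/top0.png')[:,:,::-1]
si=snapshot('scene');so=cv2.imread('pics/scene0.png')[:,:,::-1]
def m(n,a,b,u,v,k=14):
    r=cv2.matchTemplate(np.ascontiguousarray(a[v-k-8:v+k+8,u-k-8:u+k+8]),np.ascontiguousarray(b[v-k:v+k,u-k:u+k]),cv2.TM_CCOEFF_NORMED)
    _,s,_,p=cv2.minMaxLoc(r);print(n,round(s,2),p[0]-8,p[1]-8)
for n,(u,v) in dict(bottle=(323,125),wedge=(293,150),tag=(388,322),tape=(300,310),notch=(526,287)).items(): m(n,im,o,u,v)
for n,(u,v) in dict(tape=(285,214),wedge=(397,268),tag=(233,254),notch=(168,352)).items(): m('scene '+n,si,so,u,v)
# pan: model outline vs. image
c=camera_model('top');T=np.linalg.inv(c['cam_to_world']);K=np.array(c['mtx'])
def px(p): q=K@(T[:3,:3]@p+T[:3,3]);return (q[:2]/q[2]).round().astype(int)
ctr=px(np.array([.62,-.103,.02]));u,v=ctr;g=cv2.cvtColor(np.ascontiguousarray(im),cv2.COLOR_RGB2GRAY)
print(ctr);print(g[v-24:v+26:3,u-26:u+28:3])
E
```

```text
t 37.75 F [-0.25  0.16 -0.35] M [ 0.1   0.72 -0.01]
blob area 170 tray xy mm [38. 59.] rect [ 6. 29.]
blob area 320 tray xy mm [-22. -60.] rect [13. 36.]
t 37.8 pos [0.5874 0.1643 0.3883] z az -9.43 tilt 47.04 j [ 0.33 -0.09 -0.55  0.35 -0.35  0.35] f [-0.3 -1.   0.6] w 0.467
shift [0.0004 0.0002 0.0003] twist -0.12
[-0.003 -0.011  0.006  0.004 -0.     0.004]
bottle 1.0 0 0
wedge 0.92 0 0
tag 1.0 0 0
tape 0.91 0 0
notch 0.73 0 0
scene tape 0.79 0 0
scene wedge 0.8 0 0
scene tag 0.99 0 0
scene notch 0.5 0 0
[335 202]
[[169 164 164 107 131 155 169 171 168 169 170 171 169 167 166 170 172 166]
 [168 164 167 106 106 107 105 107 105 146 166 168 169 170 159 170 173 168]
 [162 169 172 107 157 153 137 118 109 107 108 133 167 170 167 171 172 170]
 [166 163 139 106 132 110 112 111 121 132 134 129 109 122 145 169 170 170]
 [170 170 139 109 102 124 115 108 116 101 105 113 121 132 138 173 160 170]
 [167 166 106 135  96 126 109 115 122  92 127 101 118 118 141 172 172 167]
 [173 166 110 146  97 126 101 120 118 104 126  96 122 116 147 174 171 174]
 [168 166 106 157 106 127  99 124 114 112 125  92 126 119 158 178 172 171]
 [170 168 109 148 112 126  93 127 108 116 123  95 127 103 159 178 172 178]
 [163 166 108 137 118 124  98 127  98 121 119 102 127 112 169 175 167 169]
 [167 148 106 112 123 119 107 127  97 124 114 109 126 111 163 173 174 171]
 [170 171 121  97 126 114 113 125  94 127 109 116 123 132 171 174 169 172]
 [164 172 151  80  87  79  93 102  97 128  97 120 119 154 175 174 174 170]
 [170 169 158 144 141 144 139 103  81  96  97 124 115 158 175 173 171 172]
 [167 169 167 153 133 116  98 121 131 133 131 100  94 157 175 168 175 170]
 [170 166 170 169 174 146 109 132 139 160 152 134 126 167 171 174 176 171]
 [170 167 169 171 168 141 103 119 151 171 173 175 171 167 174 175 167 167]]
```

```bash
python3 -c "
from rig import *
print(hand_in())"
```

```text
the job is handed in; nothing more can be done
None
```

I handed the job in at about 38 s: three pins are in the inspection tray, and the pan stands upright on bare bench with four pins showing in it. By template match in the final pictures, bottle, wedge, tag and tape have not moved; the notch bar showed no shift but a weak match, and the caliper was last checked just before the final retreat.

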